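Press a polished rock section level into its holder

TASK

Lay the oblong polished rock section flat on the raised black table of the aluminium section holder, in the middle of the well and with its long side along the long side of the well. Then press it down until the table is fully down and the section sits level, flush with the holder's frame, and let go of it.

Things in the scene. Friction and masses are not known exactly. Their poses are not given: they have to be found in the camera images.
- section: Oblong polished rock section: plain grey stone on a glass plate, 46 mm (its x) by 64 mm (its y) by 10 mm thick, 80 g, loose, flat on the desk, stone up. Origin: centre of its underside, z up. Pick it across the 46 mm. Not wanted: two others of the same stone and thickness, a round one (52 mm across) and a small square one (34 mm).
- holder: Section holder fixed on the desk: an aluminium frame 110 mm (its x) by 130 mm (its y), its rim 32 mm above the desk, with a rectangular well 72 mm (x) by 92 mm (y) in the middle, filled by a flat black table. Origin: centre of the frame's underside, at desk height, z up; the well is centred on it.
- table (a joint): The black table (69 x 89 mm) in the well slides straight down: 0 = raised, as at the start, top 33 mm above the desk (1 mm above the rim); 0.011 m = down on its stop, top 22 mm above the desk, a 10 mm section on it then being flush with the rim. Dry friction of about 7 N holds it wherever it is left; no spring. A push of about 10 N on the section moves it.
Things that resemble listed ones, but are neither listed nor needed, are in the scene too. What is shaped like the holder but purple is not meant.

How it is judged:
By the outcome, as a careful person would: the job done as asked, in the order asked, and still so for the second after the job is handed in, with the robot touching nothing.
It also fails if it takes over 45 s, if anything falls off the work surface, if the arm or the gripper's body presses on something with over 40 N, if the wrist force passes 120 N, or if a joint passes its speed limit or range.

ROBOT

A 7-joint arm with a two-finger parallel gripper is mounted at the origin on a cart in front of the work surface, level with it; the furniture and walls round the work are solid. World frame = base frame: x ahead of the robot, y to its left, z up, the work surface at z = 0. Lengths are in mm, angles in rad, forces in N, time in s.
With the tool pointing down it reaches from about 425 to 875 mm from the base axis. Payload 4.7 kg.
Tool frame: the origin (TCP) lies at the very end of the fingers, on their centre line; the grasp point (between the pads) lies 19 mm behind it; z points along the fingers, y is the line along which they close (so a half turn about z gives the same grasp; the last joint's range is limited). The gripper opens to 87 mm and grips with 3 to 60 N. Pads are 19 mm wide; open, the fingers measure 117 mm over their backs; the gripper's body (75 mm by 190 mm) begins 51 mm behind the grasp point.
Start: joints at [1.239, 0.321, -0.07, 1.45, 0.023, 1.371, -0.057], TCP at [220.298, -611.551, 222.587] pointing down, gripper open.
Joint ranges: [-2.86, 2.86], [-0.3, 2.09], [-1.38, 1.24], [0.06, 2.45], [-1.56, 4.7], [0.09, 2.05], [-2.69, 2.69]. Speed limits (rad/s): [2.57, 2.57, 3.14, 3.14, 3.14, 3.14, 3.14].

INTERFACE

Orientations are given as a unit quaternion [w, x, y, z].
In Python, from rig import manip gives the robot as it stands.
- The arm moves only by the tool drive_tool, never from a script. Its argument "deltas" is a list that holds one entry, the list of rows, each a list of 7 numbers: the turn, a rotation vector about the tool's x, y, z in rad, then the shift along the tool's x, y, z in mm, then the opening, from 0 (shut) to 1 (fully open). A call has 1 to 12 rows; each row is the pose to reach, as a shift and turn from the pose commanded when the call began, along the tool's axes at that moment; what a row does not reach only later rows make up. A row lasts 1/12 s, in which the tool goes at most 41.7 mm and 7.16 degrees, less where a joint would pass 70% of its speed; a pose out of reach is approached as far as the arm can. A call with a gripper value outside its range is refused whole. The fingers move at their own pace and stop on an object; "squeeze" is the grip in N (left out, the last holds). Time passes only in rows, so rows that repeat a pose let the fingers close. It gives the time, the measured TCP pose, the force, the opening and the grip force at its end, in the units of the state.
- manip.sense(): the state, without advancing time (a new reading comes with each control period).
- manip.snapshot(name): name is "scene" or "top" or "wrist"; returns the picture (384x512x3 uint8, red, green, blue); there is no depth.
- manip.camera_info(name): a dict with "fovy" (degrees; the focal length in pixels is half the picture's height over the tangent of half this angle, whatever the lens; pixels are square), "cx", "cy" (the principal point, pixels), "cam_to_world" (4x4, takes a point from camera to world coordinates); the wrist camera has in their place "T_tool_cam" (4x4, takes a point from camera to tool coordinates, whose origin is the TCP and whose axes are the flange's). Camera axes: x right, y down, z forward; pixel columns grow to the right and rows downward; lengths in mm; the calibration is good to about 2 mm. A picture is of the moment at which its call begins: read the wrist's pose just before it. camera_info takes no time and is no camera call.
- manip.hand_in(): hands the job in; it is judged then, once.
The state is a dict: "clock": time; "qpos": joint angles; "qvel": joint speeds; "effort": joint torques, N m; "ee_pos": TCP position; "orientation": TCP orientation; "wrist_force": force on the tool from outside, world axes, zero at the start; "torque": the same for the moment, N m; "grip_width": opening from 0.0 (shut) to 1.0 (fully open); "grasp_force": force on a finger pad.
Only numpy, scipy, OpenCV 4.12 (cv2) and the standard library are available. Lean on these libraries where they do the work, as an engineer would, in place of code of your own. Each camera call takes 0.05 s, during which the arm holds its last target. There are 200 camera calls.

## Working session

There is one attempt and no reset: what is moved stays moved. The work goes in short steps, Python scripts to look and compute and a tool call to move; the robot and the scene stay as the last step left them, time stands still between calls to the robot, and variables do not carry over. Pictures are saved under pics/ and viewed, at most 10 in all, crops included, and the job is handed in when it is done.

Besides the shell and the picture viewer there is one more tool, called after "Emit:" in YAML: its name, and indented under it one key for each argument. drive_tool: Moves the arm, as the interface text tells. Its arguments: {"type":"object","properties":{"deltas":{"type":"array"},"squeeze":{"type":"number"}},"required":["deltas"]}

```bash
mkdir -p pics; python3 - <<'E'
from rig import manip
import cv2,numpy as np
for n in("top","scene"):
    cv2.imwrite(f"pics/{n}0.png",manip.snapshot(n)[:,:,::-1])
    c=manip.camera_info(n);print(n,c["fovy"],c["cx"],c["cy"],np.round(c["cam_to_world"],3).tolist(),[k for k in c])
c=manip.camera_info("wrist");print(c)
s=manip.sense();print(s)
E
```

```text
top 56.26029850881356 250.8799591055503 190.79939189675875 [[0.007, -0.999, 0.051, 416.713], [-1.0, -0.008, -0.022, -41.572], [0.022, -0.051, -0.998, 918.952], [0.0, 0.0, 0.0, 1.0]] ['fovy', 'cx', 'cy', 'cam_to_world']
scene 53.44547683300692 258.07755558088354 192.75874597354988 [[-0.793, -0.244, 0.558, -49.332], [-0.608, 0.356, -0.709, 617.252], [-0.026, -0.902, -0.431, 456.452], [0.0, 0.0, 0.0, 1.0]] ['fovy', 'cx', 'cy', 'cam_to_world']
{'fovy': 63.67937971203678, 'cx': 251.69953500681964, 'cy': 187.0054388401658, 'T_tool_cam': array([[ 6.66953331e-04, -9.53294501e-01, -3.02041634e-01,
         8.27558523e+01],
       [ 9.99999752e-01,  5.67540586e-04,  4.16895657e-04,
        -1.74218321e+00],
       [-2.26003451e-04, -3.02041837e-01,  9.53294644e-01,
        -1.61501960e+02],
       [ 0.00000000e+00,  0.00000000e+00,  0.00000000e+00,
         1.00000000e+00]])}
{'clock': 0.1, 'qpos': array([ 1.23912802,  0.32173056, -0.07009302,  1.45152126,  0.02261054,
        1.37077122, -0.05690175]), 'qvel': array([ 0.0005851 , -0.00028919, -0.00049635, -0.00181565, -0.00063983,
       -0.00071527,  0.00066635]), 'effort': array([-1.89978864e-04, -4.92571449e+01, -4.06030426e-01, -3.13398886e+01,
       -6.43422687e-02,  3.95156094e-02,  6.35659649e-05]), 'ee_pos': array([ 220.09493561, -611.10322277,  221.59875877]), 'orientation': array([-7.99604375e-04,  9.85089344e-01,  1.72041589e-01, -1.89386719e-04]), 'wrist_force': array([0.15717646, 0.18582576, 0.19660829]), 'torque': array([ 0.03688396, -0.01922417, -0.01225182]), 'grasp_force': 0.0, 'grip_width': 0.9988741333406342}
```

View pics/top0.png

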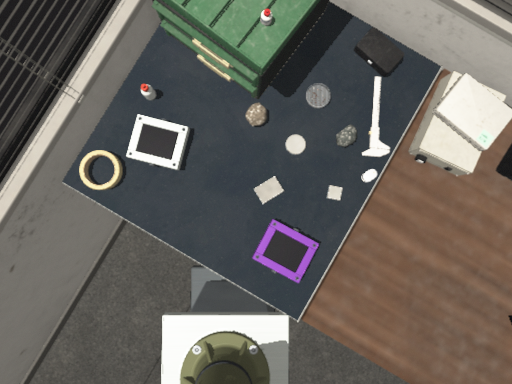

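View pics/scene0.png

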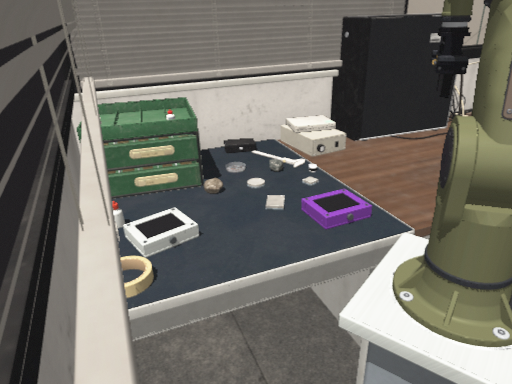

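The top view shows the oblong section at (268,190), the round one at (296,144) and the small square one at (335,193). The aluminium holder is at (158,142) and the purple lookalike at (286,250). The oblong one fits by its outline, and I'll check its size by ray casting and look at one enlarged crop.

```bash
cat > h.py <<'E'
from rig import manip
import cv2,numpy as np
from scipy.spatial.transform import Rotation as R
def cam(n,s=None):
    c=manip.camera_info(n)
    if n=="wrist":
        T=np.eye(4);T[:3,:3]=R.from_quat(s["orientation"],scalar_first=True).as_matrix();T[:3,3]=s["ee_pos"];M=T@c["T_tool_cam"]
    else: M=c["cam_to_world"]
    return 192/np.tan(np.radians(c["fovy"])/2),c["cx"],c["cy"],np.array(M)
def ray(C,uv,z):
    f,cx,cy,M=C;uv=np.atleast_2d(uv).astype(float)
    d=np.c_[(uv[:,0]-cx)/f,(uv[:,1]-cy)/f,np.ones(len(uv))]@M[:3,:3].T;o=M[:3,3]
    return (o+d*((z-o[2])/d[:,2])[:,None])[:,:2]
def rect(C,cnt,z):
    "min-area rectangle in world: centre, (short,long), angle of the long side"
    p=ray(C,cnt.reshape(-1,2),z).astype(np.float32)
    b=cv2.boxPoints(cv2.minAreaRect(p));e=[b[1]-b[0],b[2]-b[1]];e.sort(key=np.linalg.norm)
    a=np.arctan2(e[1][1],e[1][0])%np.pi
    return np.round(b.mean(0),1),np.round([np.linalg.norm(v) for v in e],1),round(float(a),3)
def contours(m): return cv2.findContours(m.astype(np.uint8),cv2.RETR_EXTERNAL,cv2.CHAIN_APPROX_NONE)[0]
E
python3 - <<'E'
from h import *
im=cv2.imread("pics/top0.png");C=cam("top")
g=cv2.cvtColor(im,cv2.COLOR_BGR2GRAY)
for c in contours(g>120):
    x,y,w,h=cv2.boundingRect(c)
    if 100<x+w/2<400 and 80<y+h/2<300 and cv2.contourArea(c)>80:
        z=32 if cv2.contourArea(c)>1500 else 10
        print((x+w//2,y+h//2),*rect(C,c,z))
sub=np.zeros_like(g);sub[115:170,125:192]=1
for c in contours((g<90)&(sub>0)):
    if cv2.contourArea(c)>300: print("dark",cv2.boundingRect(c),*rect(C,c,33))
print(ray(C,[(158,142)],32))
cv2.imwrite("pics/crop.png",cv2.resize(im[110:290,120:360],None,fx=3,fy=3,interpolation=cv2.INTER_CUBIC))
E
```

```text
(285, 251) [ 315.8 -146.1] [107.5 126.4] 1.086
(200, 263) [240.7  90. ] [ 97.9 432.9] 1.047
(335, 193) [ 461.  -273.5] [34.6 36.3] 1.381
(269, 190) [ 466.9 -105.3] [46.3 65.6] 2.125
(369, 176) [ 505.4 -362.7] [28.8 42.3] 2.353
(295, 144) [ 584.  -173.4] [50.7 51.2] 2.363
(157, 142) [582.  173.3] [114.1 131.6] 1.331
(255, 114) [659.8 -72.4] [47.3 53.3] 2.37
(318, 96) [ 709.5 -231.6] [57.8 59.6] 1.57
(146, 91) [716.4 209.7] [28.  36.3] 0.014
(376, 116) [ 656.3 -396.1] [ 68.8 211.8] 2.974
dark (136, 124, 42, 35) [582.9 172.9] [68.2 88.7] 1.333
dark (145, 115, 47, 55) [581.6 145.4] [113.7 135.3] 0.015
dark (125, 115, 48, 55) [581.1 193.4] [115.  136.2] 0.024
[[581.33179472 170.10102003]]
```

View pics/crop.png

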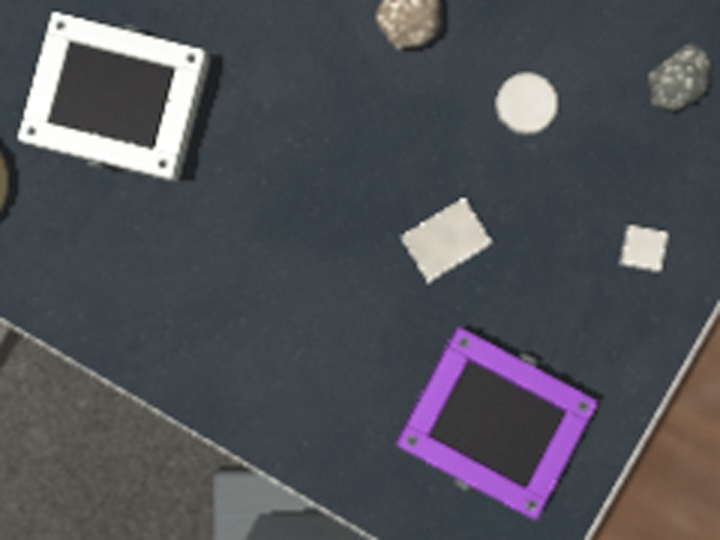

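The crop confirms it: the rectangular 46×65 mm plate at (269,190) in the top picture is the oblong section. The white/aluminium holder at (157,142) measures 114×132 mm with a 68×89 mm black table. I'll move above the section now.

Emit:
drive_tool:
  deltas:
    - [[0, 0, -0.12, 30, -30, 0, 1], [0, 0, -0.24, 60, -59, 0, 1], [0, 0, -0.36, 89, -87, 0, 1], [0, 0, -0.48, 118, -115, 0, 1], [0, 0, -0.6, 147, -143, 0, 1], [0, 0, -0.72, 176, -171, 0, 1], [0, 0, -0.84, 205, -199, 0, 1], [0, 0, -0.96, 234, -228, 0, 1], [0, 0, -1.08, 263, -256, 0, 1], [0, 0, -1.2, 292, -284, 0, 1], [0, 0, -1.32, 321, -312, 0, 1], [0, 0, -1.44, 350, -341, 0, 1]]
  squeeze: 20

```text
clock: 1.1
ee_pos: [434.2, -170.3, 222.4]
orientation: [0.0, 0.625, 0.781, -0.0]
wrist_force: [1.9, -0.7, 0.3]
grip_width: 1.003
grasp_force: 0.0
```

Emit:
drive_tool:
  deltas:
    - [[0, 0, -0.11, 19, 15, 20, 1], [0, 0, -0.22, 38, 30, 45, 1], [0, 0, -0.34, 58, 46, 70, 1], [0, 0, -0.34, 58, 46, 70, 1], [0, 0, -0.34, 58, 46, 70, 1]]

```text
clock: 1.52
ee_pos: [465.5, -103.9, 151.0]
orientation: [-0.002, 0.485, 0.874, -0.0]
wrist_force: [-0.1, -1.1, -0.2]
grip_width: 0.999
grasp_force: 0.0
```

```bash
cat > look.py <<'E'
import sys
from h import *
s=manip.sense();im=manip.snapshot("wrist")[:,:,::-1].copy();cv2.imwrite(f"pics/{sys.argv[1]}.png",im)
C=cam("wrist",s);g=cv2.cvtColor(im,cv2.COLOR_BGR2GRAY);z=float(sys.argv[2])
m=R.from_quat(s["orientation"],scalar_first=True).as_matrix()
print(s["ee_pos"].round(1),"yaw",np.arctan2(m[1,0],m[0,0]).round(3),"tilt",m[:2,2].round(4),"F",s["wrist_force"].round(1))
for t,mask in(("bright",g>120),("dark",g<60)):
  for c in contours(mask):
    if cv2.contourArea(c)>2000:
        p,d,a=rect(C,c,z);e=p-s["ee_pos"][:2]
        print(t,cv2.boundingRect(c),p,d,a,"tool dxy",(e@m[:2,:2]).round(1))
E
python3 look.py w1 10
```

```text
[ 465.5 -103.9  151. ] yaw 2.128 tilt [-0.0034  0.0014] F [-0.1 -1.1 -0.2]
bright (0, 276, 72, 51) [ 327.7 -366.5] [69.8 82. ] 0.535 tool dxy [-149.9 -255.9]
bright (73, 235, 439, 109) [ 583.3 -191.9] [145.1 522.8] 0.56 tool dxy [-137.    53.3]
bright (227, 142, 50, 69) [ 464.8 -104.1] [48.9 71.5] 2.123 tool dxy [ 0.2 -0.7]
bright (0, 38, 185, 206) [ 301.9 -187.6] [152.6 247.6] 1.41 tool dxy [  15.6 -183.1]
bright (116, 0, 396, 266) [500.   34.4] [241.4 394.4] 2.985 tool dxy [ 99.1 102.4]
```

View pics/w1.png

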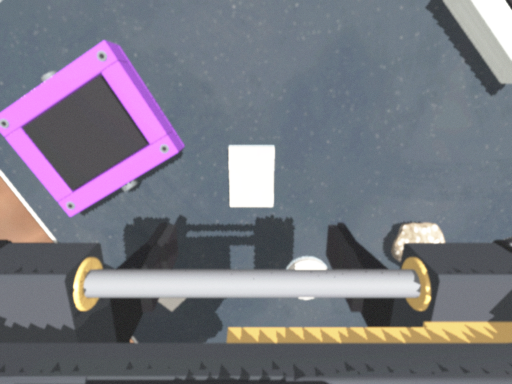

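The wrist view shows the section centred between the fingers at columns 228–274, rows 145–207. The shadow halo widened my mask, so I'll refine it with a higher threshold.

```bash
sed -i 's/g>120/g>int(sys.argv[3])/' look.py; python3 look.py w2 10 200 | grep -v dark
```

```text
[ 466.1 -105.6  152.1] yaw 2.126 tilt [-0.0014  0.0001] F [-0.1 -0.3  0.3]
bright (83, 276, 336, 20) [ 532.7 -216.6] [ 25.4 385. ] 0.556 tool dxy [-129.4   -1.8]
bright (229, 143, 46, 62) [ 463.9 -104. ] [46.  64.2] 2.126 tool dxy [ 2.6 -1. ]
```

Emit:
drive_tool:
  deltas:
    - [[0, 0, 0, 2.5, -1, 35, 1], [0, 0, 0, 2.5, -1, 70, 1], [0, 0, 0, 2.5, -1, 105, 1], [0, 0, 0, 2.5, -1, 130, 1], [0, 0, 0, 2.5, -1, 142, 1], [0, 0, 0, 2.5, -1, 149, 1], [0, 0, 0, 2.5, -1, 149, 1], [0, 0, 0, 2.5, -1, 149, 1], [0, 0, 0, 2.5, -1, 149, 1]]

```text
clock: 2.37
ee_pos: [466.0, -104.8, 5.3]
orientation: [0.002, 0.487, 0.874, 0.0]
wrist_force: [-1.0, -0.1, -0.4]
grip_width: 1.002
grasp_force: 0.0
```

Emit:
drive_tool:
  deltas:
    - [[0, 0, 0, 0, 0, 0, 0.3], [0, 0, 0, 0, 0, 0, 0.3], [0, 0, 0, 0, 0, 0, 0.3], [0, 0, 0, 0, 0, 0, 0.3], [0, 0, 0, 0, 0, 0, 0.3], [0, 0, 0, 0, 0, 0, 0.3], [0, 0, 0, 0, 0, 0, 0.3], [0, 0, 0, 0, 0, 0, 0.3], [0, 0, 0, 0, 0, 0, 0.3], [0, 0, 0, 0, 0, 0, 0.3], [0, 0, 0, 0, 0, 0, 0.3], [0, 0, 0, 0, 0, 0, 0.3]]
  squeeze: 25

```text
clock: 3.37
ee_pos: [464.4, -104.0, 3.6]
orientation: [-0.0, 0.486, 0.874, -0.0]
wrist_force: [-1.3, 0.2, 1.7]
grip_width: 0.515
grasp_force: 32.2
```

Emit:
drive_tool:
  deltas:
    - [[0, 0, 0, 0, 0, -25, 0.3], [0, 0, 0, 0, 0, -60, 0.3], [0, 0, 0, 5, 8, -95, 0.3], [0, 0, 0.08, 17, 28, -125, 0.3], [0, 0, 0.17, 32, 52, -145, 0.3], [0, 0, 0.28, 49, 80, -147, 0.3], [0, 0, 0.39, 66, 107, -147, 0.3], [0, 0, 0.5, 82, 133, -147, 0.3], [0, 0, 0.61, 98, 158, -147, 0.3], [0, 0, 0.71, 110, 178, -147, 0.3], [0, 0, 0.794, 117, 189, -147, 0.3], [0, 0, 0.794, 117, 189, -147, 0.3]]

```text
clock: 4.37
ee_pos: [563.7, 99.3, 150.2]
orientation: [-0.001, 0.786, 0.619, 0.001]
wrist_force: [0.1, 0.5, -0.2]
grip_width: 0.51
grasp_force: 32.1
```

Emit:
drive_tool:
  deltas:
    - [[0, 0, 0, 0, 0, 0, 0.3], [0, 0, 0, 0, 0, 0, 0.3], [0, 0, 0, 0, 0, 0, 0.3]]

```text
clock: 4.62
ee_pos: [563.0, 93.3, 150.2]
orientation: [0.0, 0.787, 0.617, -0.001]
wrist_force: [-0.3, -0.6, -0.9]
grip_width: 0.513
grasp_force: 32.1
```

```bash
python3 look.py w3 32 200
```

```text
[563.   93.3 150.2] yaw 1.331 tilt [-0.0007 -0.0012] F [-0.3 -0.6 -0.9]
bright (184, 6, 136, 157) [581.4 175.1] [108.6 127.7] 1.332 tool dxy [83.8 -1.6]
dark (211, 34, 83, 108) [581.3 174.7] [68.  87.9] 1.332 tool dxy [83.4 -1.6]
dark (0, 0, 512, 384) [554.7  45.3] [401.  607.5] 2.902 tool dxy [-48.6   3.3]
```

View pics/w3.png

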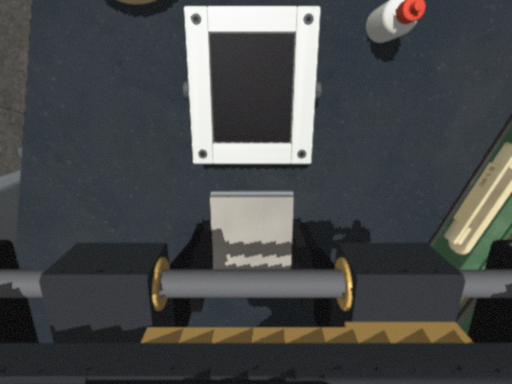

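The wrist view shows the aluminium holder with its well at columns 211–293, rows 34–142, and the held section at columns 210–293 with its front edge at row 192. I'll average the holder position and check where the section sits in the hand.

```bash
python3 - <<'E'
from h import *
T=manip.camera_info("wrist")["T_tool_cam"];f,cx,cy,_=cam("wrist",manip.sense())
Ct=(f,cx,cy,np.array(T))
print("front bottom edge, tool xy",ray(Ct,[(210.5,191.5),(293.5,191.5)],3.6).round(1).tolist(),"front top",ray(Ct,[(210.5,197),(293.5,197)],-6.4).round(1).tolist())
o=[]
for i in range(5):
    s=manip.sense();im=manip.snapshot("wrist")[:,:,::-1].copy();g=cv2.cvtColor(im,cv2.COLOR_BGR2GRAY)
    g[175:]=128
    C=cam("wrist",s)
    for t,m,z in(("b",g>200,32),("d",g<60,33)):
      c=max([c for c in contours(m) if 220<cv2.boundingRect(c)[0]+cv2.boundingRect(c)[2]/2<290],key=cv2.contourArea)
      p,d,a=rect(Ct,c,s["ee_pos"][2]-z) ;w=rect(C,c,z)
      o.append((*s["ee_pos"],*p,a,*w[0],w[2]))
o=np.array(o);print(o[0::2].mean(0).round(2));print(o[1::2].mean(0).round(2))
print(o[0::2].std(0).round(2))
E
```

```text
front bottom edge, tool xy [[29.5, -24.7], [29.6, 22.0]] front top [[29.8, -23.5], [29.8, 20.7]]
[563.25  93.74 150.53  83.28  -1.78   3.14 581.32 174.96   1.33]
[563.25  93.74 150.53  80.38   1.9    1.57 584.2  171.28   2.9 ]
[0.08 0.31 0.09 0.47 0.04 0.   0.07 0.19 0.  ]
```

Emit:
drive_tool:
  deltas:
    - [[0, 0, 0, 25, 0, 10, 0.3], [0, 0, 0, 50, 0, 30, 0.3], [0, 0, 0, 70, -0.4, 50, 0.3], [0, 0, 0, 84.5, -0.4, 75, 0.3], [0, 0, 0, 84.5, -0.4, 95, 0.3], [0, 0, 0, 84.5, -0.4, 104, 0.3], [0, 0, 0, 84.5, -0.4, 104, 0.3], [0, 0, 0, 84.5, -0.4, 104, 0.3], [0, 0, 0, 84.5, -0.4, 104, 0.3]]

```text
clock: 5.67
ee_pos: [584.2, 176.7, 48.0]
orientation: [0.001, 0.787, 0.617, 0.001]
wrist_force: [-0.4, 0.7, -1.0]
grip_width: 0.509
grasp_force: 32.1
```

```bash
python3 look.py w4 32 200 | head -3; python3 - <<'E'
from h import *
cv2.imwrite("pics/t4.png",cv2.resize(manip.snapshot("top")[90:200,100:240,::-1],None,fx=4,fy=4,interpolation=cv2.INTER_CUBIC))
E
```

```text
[584.2 176.7  48. ] yaw 1.331 tilt [0.0024 0.0001] F [-0.4  0.7 -1. ]
bright (156, 130, 189, 110) [588.6 204.4] [ 68.7 108.3] 2.902 tool dxy [28.  -2.4]
bright (0, 0, 151, 114) [518.1 290.5] [43.1 90.4] 0.105 tool dxy [ 94.8 -91.3]
```

View pics/w4.png

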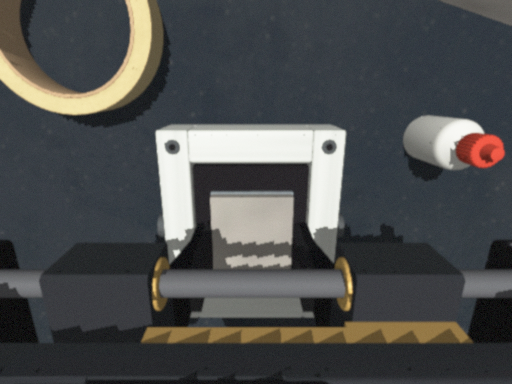

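The view shows the well's inner far edge at about row 163 (columns 192–309), the frame's far top edge at row 133, and the section's front edge at row 192 (columns 210–293). I'll compute the remaining offset.

```bash
python3 - <<'E'
from h import *
T=manip.camera_info("wrist")["T_tool_cam"];f,cx,cy,_=cam("wrist",manip.sense())
Ct=(f,cx,cy,np.array(T))
g=cv2.cvtColor(cv2.imread("pics/w4.png"),cv2.COLOR_BGR2GRAY).astype(int)
print("col250",g[122:202:1,250].tolist());print("row180",g[180,150:350].tolist())
for zr in(14.6,16):
  print("well edge/outer",ray(Ct,[(192,163),(309,163),(157,130),(345,130)],zr).round(1).tolist())
print("section",ray(Ct,[(210.5,191.5),(293.5,191.5)],3.6).round(1).tolist())
E
```

```text
col250 [57, 72, 111, 141, 155, 162, 162, 173, 212, 240, 246, 248, 247, 246, 245, 245, 245, 244, 244, 244, 243, 244, 244, 244, 243, 244, 244, 244, 244, 242, 243, 241, 242, 241, 241, 242, 244, 243, 237, 215, 158, 92, 44, 28, 35, 39, 41, 44, 38, 40, 38, 39, 42, 43, 39, 37, 35, 38, 38, 41, 42, 40, 38, 40, 38, 39, 41, 49, 66, 103, 141, 147, 134, 119, 126, 157, 180, 183, 185, 181]
row180 [62, 58, 58, 58, 62, 62, 67, 62, 69, 124, 203, 234, 239, 240, 241, 242, 242, 243, 244, 244, 245, 244, 243, 243, 242, 241, 241, 240, 240, 241, 241, 241, 240, 240, 241, 242, 243, 243, 240, 225, 183, 131, 98, 67, 49, 43, 40, 36, 40, 41, 40, 37, 38, 37, 39, 40, 39, 39, 42, 43, 40, 40, 40, 41, 41, 36, 40, 40, 40, 42, 42, 38, 36, 46, 38, 41, 40, 34, 39, 40, 40, 39, 40, 41, 38, 41, 37, 42, 44, 39, 38, 41, 40, 41, 36, 43, 40, 36, 38, 41, 38, 40, 43, 38, 38, 38, 43, 38, 37, 41, 38, 41, 41, 42, 44, 42, 44, 43, 35, 44, 33, 41, 44, 39, 40, 45, 41, 40, 43, 39, 41, 41, 34, 43, 41, 39, 39, 37, 42, 41, 44, 37, 39, 44, 44, 33, 44, 38, 36, 41, 43, 44, 38, 43, 44, 42, 41, 55, 87, 118, 153, 205, 229, 238, 239, 239, 241, 242, 243, 244, 244, 245, 244, 243, 242, 241, 239, 239, 239, 237, 238, 239, 238, 238, 238, 237, 238, 239, 240, 239, 225, 167, 98, 64, 57, 57, 56, 57, 59, 58]
well edge/outer [[43.4, -36.4], [43.4, 31.9], [62.4, -55.0], [62.5, 51.1]]
well edge/outer [[43.1, -36.7], [43.1, 32.1], [62.3, -55.5], [62.3, 51.5]]
section [[29.5, -24.7], [29.6, 22.0]]
```

Emit:
drive_tool:
  deltas:
    - [[0, 0, 0, 0, -0.7, 3, 0.3], [0, 0, 0, 0, -0.7, 6, 0.3], [0, 0, 0, 0, -0.7, 8, 0.3], [0, 0, 0, 0, -0.7, 9, 0.3], [0, 0, 0, 0, -0.7, 9.8, 0.3], [0, 0, 0, 0, -0.7, 9.8, 0.3], [0, 0, 0, 0, -0.7, 9.8, 0.3], [0, 0, 0, 0, -0.7, 9.8, 0.3]]

```text
clock: 6.43
ee_pos: [582.4, 177.4, 36.7]
orientation: [0.0, 0.786, 0.618, 0.0]
wrist_force: [-0.1, 1.2, -1.3]
grip_width: 0.517
grasp_force: 32.1
```

Emit:
drive_tool:
  deltas:
    - [[0, 0, 0, 0, 0, 0.4, 0.3], [0, 0, 0, 0, 0, 0.7, 0.3], [0, 0, 0, 0, 0, 0.7, 0.3], [0, 0, 0, 0, 0, 0.7, 0.3]]

```text
clock: 6.77
ee_pos: [582.4, 177.5, 36.5]
orientation: [0.0, 0.786, 0.618, 0.0]
wrist_force: [-1.6, 0.5, 5.1]
grip_width: 0.514
grasp_force: 32.4
```

Emit:
drive_tool:
  deltas:
    - [[0, 0, 0, 0, 0, 0, 0.8], [0, 0, 0, 0, 0, 0, 0.8], [0, 0, 0, 0, 0, 0, 0.8], [0, 0, 0, 0, 0, 0, 0.8], [0, 0, 0, 0, 0, -5, 0.8], [0, 0, 0, 0, 0, -20, 0.8], [0, 0, 0, 0, 0, -44, 0.8], [0, 0, 0, -30, 0, -70, 0.4], [0, 0, 0, -60, 0, -100, 0], [0, 0, 0, -80, 0, -114, 0], [0, 0, 0, -80, 0, -114, 0], [0, 0, 0, -80, 0, -114, 0]]

```text
clock: 7.77
ee_pos: [564.1, 98.3, 151.2]
orientation: [0.001, 0.787, 0.617, 0.001]
wrist_force: [-0.0, 0.9, 0.4]
grip_width: 0.512
grasp_force: 0.0
```

Emit:
drive_tool:
  deltas:
    - [[0, 0, 0, 0, 0, 0, 0], [0, 0, 0, 0, 0, 0, 0], [0, 0, 0, 0, 0, 0, 0]]

```text
clock: 8.02
ee_pos: [562.6, 101.1, 148.9]
orientation: [-0.001, 0.786, 0.619, -0.001]
wrist_force: [0.6, -0.1, 1.0]
grip_width: 0.278
grasp_force: 0.0
```

```bash
python3 look.py w5 43 150 ; python3 look.py w5b 32 150
```

```text
[562.6 101.1 148.9] yaw 1.334 tilt [-0.002   0.0007] F [ 0.6 -0.1  1. ]
bright (188, 16, 136, 156) [581.5 175.2] [105.3 123.7] 1.332 tool dxy [76.4  1. ]
dark (0, 0, 512, 384) [554.5  59.8] [383.3 580.3] 2.908 tool dxy [-42.1   1.8]
[562.7 101.  149. ] yaw 1.334 tilt [-0.0018  0.0007] F [ 0.1 -0.1 -0.1]
bright (188, 16, 136, 156) [581.5 174.8] [109.6 128.9] 1.332 tool dxy [76.1  0.9]
dark (19, 185, 54, 85) [349.3  99.2] [48.5 92.2] 1.046 tool dxy [ -51.8 -207. ]
dark (0, 0, 512, 384) [553.6  54.5] [399.1 604.4] 2.907 tool dxy [-47.4   2. ]
```

View pics/w5.png

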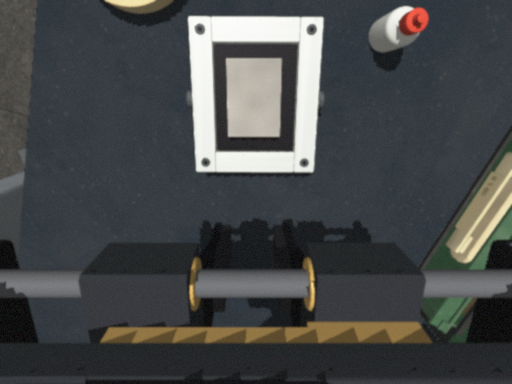

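The section lies flat on the table at columns 226–281, rows 57–138, inside the frame at columns 188–324, rows 16–172. I'll measure how well it is centred and aligned.

```bash
cat > meas.py <<'E'
import sys
from h import *
n=sys.argv[1];zs=float(sys.argv[2]);th=int(sys.argv[3])
s=manip.sense();im=manip.snapshot("wrist")[:,:,::-1].copy();cv2.imwrite(f"pics/{n}.png",im);g=cv2.cvtColor(im,cv2.COLOR_BGR2GRAY);C=cam("wrist",s)
cs,hr=cv2.findContours((g>th).astype(np.uint8),cv2.RETR_CCOMP,cv2.CHAIN_APPROX_NONE)
for c in cs:
    p=ray(C,[c.reshape(-1,2).mean(0)],32)[0]
    if np.linalg.norm(p-[582,174])<25 and cv2.contourArea(c)>1500:
        print(cv2.boundingRect(c),"z32",*rect(C,c,32),f"z{zs}",*rect(C,c,zs))
m=R.from_quat(s["orientation"],scalar_first=True).as_matrix()
print(s["ee_pos"].round(1),"holder-TCP in tool",((np.array([581.5,174.8])-s["ee_pos"][:2])@m[:2,:2]).round(1))
E
python3 meas.py w6 43 120
```

```text
(226, 58, 55, 79) z32 [580.4 175.5] [46.9 64.9] 1.334 z43.0 [580.4 175.8] [45.1 62.4] 1.334
(187, 15, 137, 157) z32 [581.4 175. ] [110.4 129.6] 1.331 z43.0 [581.4 175.3] [106.  124.5] 1.331
(211, 41, 88, 111) z32 [581.3 174.9] [72.4 91.5] 1.334 z43.0 [581.3 175.2] [69.5 87.9] 1.334
[562.8 100.8 149.2] holder-TCP in tool [76.3  0.7]
```

Emit:
drive_tool:
  deltas:
    - [[0, 0, 0, 25, 0, 15, 0], [0, 0, 0, 50, 0, 40, 0], [0, 0, 0, 77.5, -0.5, 65, 0], [0, 0, 0, 77.5, -0.5, 90, 0], [0, 0, 0, 77.5, -0.5, 100, 0], [0, 0, 0, 77.5, -0.5, 102, 0], [0, 0, 0, 77.5, -0.5, 102, 0], [0, 0, 0, 77.5, -0.5, 102, 0]]

```text
clock: 8.83
ee_pos: [582.3, 174.2, 49.2]
orientation: [0.001, 0.787, 0.617, 0.001]
wrist_force: [0.1, 0.4, 0.4]
grip_width: 0.01
grasp_force: 0.0
```

Emit:
drive_tool:
  deltas:
    - [[0, 0, 0, 0, 0, 1, 0], [0, 0, 0, 0, 0, 2, 0], [0, 0, 0, 0, 0, 3, 0], [0, 0, 0, 0, 0, 4, 0], [0, 0, 0, 0, 0, 5, 0], [0, 0, 0, 0, 0, 6, 0], [0, 0, 0, 0, 0, 7, 0], [0, 0, 0, 0, 0, 8, 0], [0, 0, 0, 0, 0, 9, 0]]

```text
clock: 9.58
ee_pos: [581.4, 174.9, 39.3]
orientation: [0.0, 0.786, 0.618, 0.0]
wrist_force: [-0.7, -1.5, 4.7]
grip_width: 0.006
grasp_force: 2.4
```

Emit:
drive_tool:
  deltas:
    - [[0, 0, 0, 0, 0, 1, 0], [0, 0, 0, 0, 0, 2, 0], [0, 0, 0, 0, 0, 3, 0], [0, 0, 0, 0, 0, 4, 0], [0, 0, 0, 0, 0, 5, 0], [0, 0, 0, 0, 0, 6, 0], [0, 0, 0, 0, 0, 7, 0], [0, 0, 0, 0, 0, 7.5, 0], [0, 0, 0, 0, 0, 7.5, 0]]

```text
clock: 10.33
ee_pos: [581.4, 174.9, 32.4]
orientation: [0.0, 0.786, 0.618, -0.0]
wrist_force: [-2.2, -2.9, 11.0]
grip_width: 0.006
grasp_force: 5.3
```

Emit:
drive_tool:
  deltas:
    - [[0, 0, 0, 0, 0, 0.7, 0], [0, 0, 0, 0, 0, 1.2, 0], [0, 0, 0, 0, 0, 1.2, 0], [0, 0, 0, 0, 0, 1.2, 0]]

```text
clock: 10.67
ee_pos: [581.5, 174.9, 32.4]
orientation: [0.001, 0.786, 0.618, -0.0]
wrist_force: [-5.4, -3.0, 17.6]
grip_width: 0.008
grasp_force: 8.7
```

Emit:
drive_tool:
  deltas:
    - [[0, 0, 0, 0, 0, 0.6, 0], [0, 0, 0, 0, 0, 1.2, 0], [0, 0, 0, 0, 0, 1.2, 0], [0, 0, 0, 0, 0, 1.2, 0]]

```text
clock: 11.0
ee_pos: [581.5, 174.9, 32.3]
orientation: [0.001, 0.786, 0.618, -0.0]
wrist_force: [-7.5, -4.4, 25.1]
grip_width: 0.003
grasp_force: 12.1
```

The height stays at 32.3 mm while the force rises from 11 to 25 N, so the table is on its stop. I'll retreat straight up and check.

Emit:
drive_tool:
  deltas:
    - [[0, 0, 0, 0, 0, -2.5, 0], [0, 0, 0, 0, 0, -5, 0], [0, 0, 0, 0, 0, -20, 0], [0, 0, 0, 0, 0, -50, 0], [0, 0, 0, -20, 0, -80, 0], [0, 0, 0, -50, 0, -110, 0], [0, 0, 0, -77, 0, -120, 0], [0, 0, 0, -77, 0, -120, 0], [0, 0, 0, -77, 0, -120, 0], [0, 0, 0, -77, 0, -120, 0]]

```text
clock: 11.83
ee_pos: [562.6, 100.9, 149.0]
orientation: [-0.0, 0.786, 0.618, 0.0]
wrist_force: [-0.7, -0.1, 0.1]
grip_width: 0.001
grasp_force: 0.0
```

```bash
python3 meas.py w7 32 120; python3 -c "
import cv2;cv2.imwrite('pics/w7c.png',cv2.resize(cv2.imread('pics/w7.png')[0:200,150:360],None,fx=3,fy=3))"
```

```text
(227, 59, 54, 76) z32 [580.5 176.1] [45.1 62.3] 1.333 z32.0 [580.5 176.1] [45.1 62.3] 1.333
(187, 16, 136, 156) z32 [581.3 174.8] [110.5 128.6] 1.333 z32.0 [581.3 174.8] [110.5 128.6] 1.333
(211, 41, 88, 111) z32 [581.3 175.1] [72.  91.6] 1.331 z32.0 [581.3 175.1] [72.  91.6] 1.331
[562.6 100.9 149. ] holder-TCP in tool [76.2  0.8]
```

View pics/w7c.png

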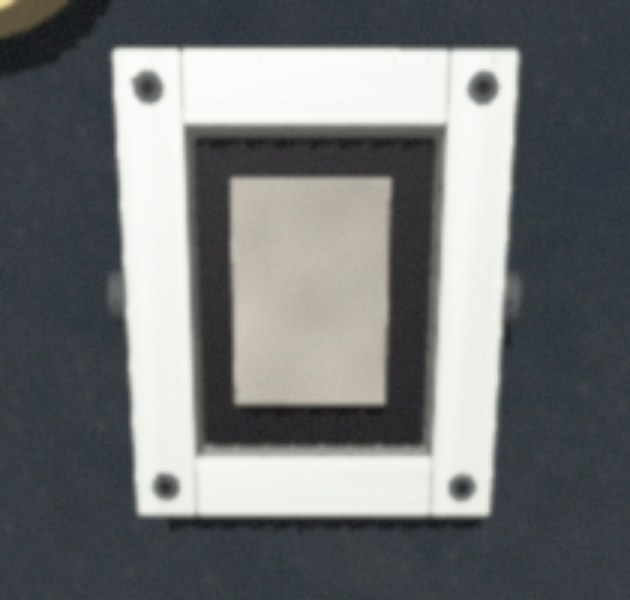

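The table is down: the well walls are visible, and the section at crop columns 230–391, rows 177–405 is about 1.3 mm off centre and aligned to within 0.003 rad. Handing in.

```bash
python3 -c "
from rig import manip;print(manip.hand_in())"
```

```text
the job is handed in; nothing more can be done
None
```

The oblong section is centred in the aluminium holder's well to about 1.3 mm and aligned with its long side; the table was pressed onto its stop so the section sits flush with the rim, and it was released and handed in about 12 s into the 45 s limit.

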